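# Find the stiff interlock switch by feel and reject it

## Robot

A 6-joint arm with a two-finger parallel gripper is mounted at the origin on a cart in front of the work surface, level with it; the furniture and walls round the work are solid. World frame = base frame: x ahead of the robot, y to its left, z up, the work surface at z = 0. Lengths are in m, angles in rad, forces in N, time in s.
With the tool pointing down it reaches from about 0.25 to 0.775 m from the base axis. Payload 8.9 kg.
Tool frame: the origin (TCP) lies midway between the tips of the shut fingers; the grasp point (between the pads) lies 19 mm behind it (env.pinch_z is the distance from the TCP to the grasp point, in m); z points along the fingers, y is the line along which they close (so a half turn about z gives the same grasp; the last joint's range is limited). The gripper opens to 85 mm and grips with 20 to 120 N. Pads are 22 mm wide; open, the fingers measure 114 mm over their backs; the gripper's body (76 mm by 85 mm) begins 54 mm behind the grasp point. The pads swing forward as they close: fully open they stand 13 mm farther back than shut.
Start: joints at [-1.346, 0.291, -0.153, 1.127, 0, 1.431], TCP at [0.187, -0.491, 0.231] pointing down, gripper open.
Joint ranges: [-2.52, 2.52], [-0.91, 1.74], [-1.3, 1.37], [-1.96, 2.02], [-1.52, 1.47], [-3.14, 3.14]. Speed limits (rad/s): [2.22, 2.22, 2.79, 3.14, 3.14, 3.14].

## Interface

Orientations are given as a rotation vector (axis times angle).
In Python, from station import readout, snapshot, workorder, env gives the robot as it stands.
- The arm moves only by the tool move_arm, never from a script. Its argument "increments" is a list of rows, each an object with "offset": the shift along the tool's x, y, z normalised to -1 to 1, where 1 is 0.25 m, a list of three; "turn": the turn, a rotation vector about the tool's x, y, z normalised to -1 to 1, where 1 is 360 degrees, a list of three. In form: [{"offset": [tx, ty, tz], "turn": [ax, ay, az]}, ...]. A call has exactly 8 rows; each row shifts and turns the commanded pose from where the row before left it, along the tool's axes as they then stand; what a row does not reach is not made up. A row lasts 1/8 s, in which the tool goes at most 62.5 mm and 10.7 degrees, less where a joint would pass 70% of its speed; a pose out of reach is approached as far as the arm can. A call with a number of a shift or a turn outside -1 to 1 is refused whole. A call with a gripper value outside its range is refused whole. "gripper" is the opening, from -1 (shut) to 1 (fully open), set as the call begins (left out, the last holds). The fingers move at their own pace and stop on an object; "grip_force" is the grip in N (left out, the last holds). Time passes only in rows, so rows that do not move let the fingers close, or fill a call up. It gives the time, the measured TCP pose, the force, the opening and the grip force at its end, in the units of the state.
- readout.sense(): the state, without advancing time (a new reading comes with each control period).
- snapshot(name): name is "side" or "top" or "wrist"; returns a dict with "img" (480x640x3 uint8, red, green, blue), "K" (3x3 intrinsics, pixels), "pose" (4x4, takes a point from camera to world coordinates); the wrist camera has in their place "hand_eye" (4x4, takes a point from camera to tool coordinates, whose origin is the TCP and whose axes are the flange's). Camera axes: x right, y down, z forward; pixel columns grow to the right and rows downward; lengths in m; the calibration is good to about 2 mm. A picture is of the moment at which its call begins: read the wrist's pose just before it. There is no depth.
- workorder.finish_job(): hands the job in; it is judged then, once.
The state is a dict: "clock": time; "qpos": joint angles; "joint_velocities": joint speeds; "joint_torque": joint torques, N m; "eef_pos": TCP position; "orientation": TCP orientation; "force": force on the tool from outside, world axes, zero at the start; "moment": the same for the moment, N m; "gripper_width": finger opening in m; "grasp_force": force on a finger pad.
Only numpy, scipy, OpenCV 4.12 (cv2) and the standard library are available. Lean on these libraries where they do the work, as an engineer would, in place of code of your own. Each camera call takes 0.05 s, during which the arm holds its last target. There are 200 camera calls.

## Task

Three look-alike latching push-switches stand on the bench: press the key of each one straight down where it stands until it clicks and stays down, never pushing with more than 25 N. One of them is clearly stiffer and needs more than twice the force of the other two: when all three are latched, lift that one over and set it down gently, upright, on the floor of the steel tray; leave the two good ones where they stand and do not disturb the other things.

Things in the scene. Friction and masses are not known exactly. Their poses are not given: they have to be found in the camera images.
- switch_a: Loose push-switch in a plain grey enclosure with a white lid, one of three that look exactly alike (which of them is stiff is not told). Enclosure 56 mm (x) x 44 mm (y) x 34 mm high, a black cable plug sticks out 10 mm more at +x; 0.19 kg in all. Origin: centre of its underside; z up. To carry it, grip the enclosure across its 44 mm width (its y axis) with the fingers on either side of the key.
- switch_a_mid (a point): Centre of the enclosure of switch_a, 17 mm above its underside; axes as the body's.
- key_a_top (a point): Centre of the flat top of the black mushroom key of switch_a: key 30 mm across, its top 53 mm above the bench at rest. Its push-back grows from 1 to 4 N to a peak at about a quarter of the travel, then falls; past about 0.75 of the travel the key snaps (clicks) on to its stop by itself and stays there. Peak: 3.5 to 5 N for the two good switches, 9.5 to 12 N for the stiff one.
- key_a (a joint): Travel of that key in m: 0 at rest (up), growing as it is pressed down to a hard stop at 4 to 8 mm (the travel differs from switch to switch and is not told). After the click it stays latched at its stop, even when let go; let go before the click, it springs back to 0.
- switch_b: Loose push-switch in a plain grey enclosure with a white lid, one of three that look exactly alike (which of them is stiff is not told). Enclosure 56 mm (x) x 44 mm (y) x 34 mm high, a black cable plug sticks out 10 mm more at +x; 0.19 kg in all. Origin: centre of its underside; z up. To carry it, grip the enclosure across its 44 mm width (its y axis) with the fingers on either side of the key.
- switch_b_mid (a point): Centre of the enclosure of switch_b, 17 mm above its underside; axes as the body's.
- key_b_top (a point): Centre of the flat top of the black mushroom key of switch_b: key 30 mm across, its top 53 mm above the bench at rest. Its push-back grows from 1 to 4 N to a peak at about a quarter of the travel, then falls; past about 0.75 of the travel the key snaps (clicks) on to its stop by itself and stays there. Peak: 3.5 to 5 N for the two good switches, 9.5 to 12 N for the stiff one.
- key_b (a joint): Travel of that key in m: 0 at rest (up), growing as it is pressed down to a hard stop at 4 to 8 mm (the travel differs from switch to switch and is not told). After the click it stays latched at its stop, even when let go; let go before the click, it springs back to 0.
- switch_c: Loose push-switch in a plain grey enclosure with a white lid, one of three that look exactly alike (which of them is stiff is not told). Enclosure 56 mm (x) x 44 mm (y) x 34 mm high, a black cable plug sticks out 10 mm more at +x; 0.19 kg in all. Origin: centre of its underside; z up. To carry it, grip the enclosure across its 44 mm width (its y axis) with the fingers on either side of the key.
- switch_c_mid (a point): Centre of the enclosure of switch_c, 17 mm above its underside; axes as the body's.
- key_c_top (a point): Centre of the flat top of the black mushroom key of switch_c: key 30 mm across, its top 53 mm above the bench at rest. Its push-back grows from 1 to 4 N to a peak at about a quarter of the travel, then falls; past about 0.75 of the travel the key snaps (clicks) on to its stop by itself and stays there. Peak: 3.5 to 5 N for the two good switches, 9.5 to 12 N for the stiff one.
- key_c (a joint): Travel of that key in m: 0 at rest (up), growing as it is pressed down to a hard stop at 4 to 8 mm (the travel differs from switch to switch and is not told). After the click it stays latched at its stop, even when let go; let go before the click, it springs back to 0.
- tray: Shallow square steel reject tray with a rolled rim, fixed to the bench, 160 x 160 mm outside, rim 20 mm above the bench, clear floor 154 x 154 mm at 3 mm above the bench. Origin: centre of its underside; x and y along its sides.
- beaker_50: Bystander: small clear beaker, 57 mm wide, 60 mm high; origin at the centre of its underside.
- dropper_white: Bystander: small white dropper bottle with a green pointed cap, 31 mm wide, 96 mm high; origin at the centre of its underside.
- tape_white: Bystander: roll of white tape lying flat, 65 mm wide, 19 mm high; origin at the centre of its underside.
Not all that is in view belongs to the job. What is shaped like the switch_b but green is not meant.

How it is judged:
By the outcome, as a careful person would: the job done as asked, in the order asked, and still so for the second after the job is handed in, with the robot touching nothing.
It also fails if it takes over 72 s, if anything falls off the work surface, if the arm or the gripper's body presses on something with over 40 N, if the wrist force passes 120 N, or if a joint passes its speed limit or range.

## Working session

There is one attempt and no reset: what is moved stays moved. The work goes in short steps, Python scripts to look and compute and a tool call to move; the robot and the scene stay as the last step left them, time stands still between calls to the robot, and variables do not carry over. Pictures are saved under pics/ and viewed, at most 10 in all, crops included, and the job is handed in when it is done.

Besides the shell and the picture viewer there is one more tool, called after "Call:" as name([rows], argument=value, ...), one row to a line, values as JSON. move_arm: Moves the arm, as the interface text tells. Scaled input: -1 to 1 covers 0.25 m each way for a shift and 360 degrees each way for a turn. Its arguments: {"type":"object","properties":{"increments":{"type":"array","items":{"type":"object","properties":{"offset":{"type":"array","items":{"type":"number"}},"turn":{"type":"array","items":{"type":"number"}}}}},"gripper":{"type":"number"},"grip_force":{"type":"number"}},"required":["increments"]}

```bash
mkdir -p pics; ls
python3 - <<'E'
from station import readout, snapshot, env
import cv2, numpy as np
s=readout.sense(); print({k:np.round(v,4).tolist() for k,v in s.items()}, env.pinch_z)
for n in ("top","side"):
    d=snapshot(n); cv2.imwrite(f"pics/{n}0.png",d["img"][:,:,::-1]); np.savez(f"{n}.npz",K=d["K"],pose=d["pose"]); print(n,d["K"].round(1).tolist(),d["pose"].round(4).tolist())
E
```

```text
pics
{'clock': 0.0, 'qpos': [-1.3463, 0.2913, -0.1541, 1.1267, -0.0, 1.4315], 'joint_velocities': [0.0002, -0.0004, -0.0004, -0.0, -0.0001, -0.0013], 'joint_torque': [0.002, -53.7146, 33.1368, 0.016, -0.0001, -0.0], 'eef_pos': [0.1867, -0.4902, 0.2307], 'orientation': [-3.0885, -0.568, 0.0001], 'force': [-1.3596, 0.4922, 0.2955], 'moment': [-0.0102, -0.0259, -0.0023], 'grasp_force': 0.0, 'gripper_width': 0.085} 0.0187
top [[455.5, 0.0, 316.4], [0.0, 455.5, 237.2], [0.0, 0.0, 1.0]] [[0.0432, -0.9765, 0.2113, 0.359], [-0.999, -0.0435, 0.0031, 0.0073], [0.0062, -0.2112, -0.9774, 1.0144], [0.0, 0.0, 0.0, 1.0]]
side [[442.0, 0.0, 318.1], [0.0, 442.0, 234.2], [0.0, 0.0, 1.0]] [[-0.8595, -0.2873, 0.4228, 0.1967], [-0.5111, 0.4806, -0.7126, 0.6591], [0.0016, -0.8285, -0.5599, 0.5999], [0.0, 0.0, 0.0, 1.0]]
```

View pics/top0.png

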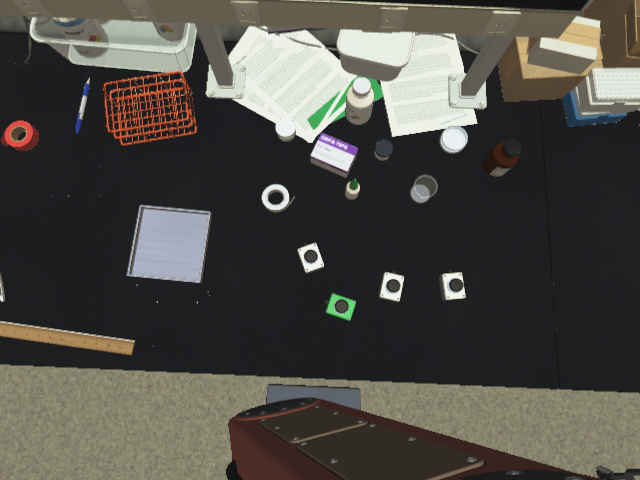

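View pics/side0.png

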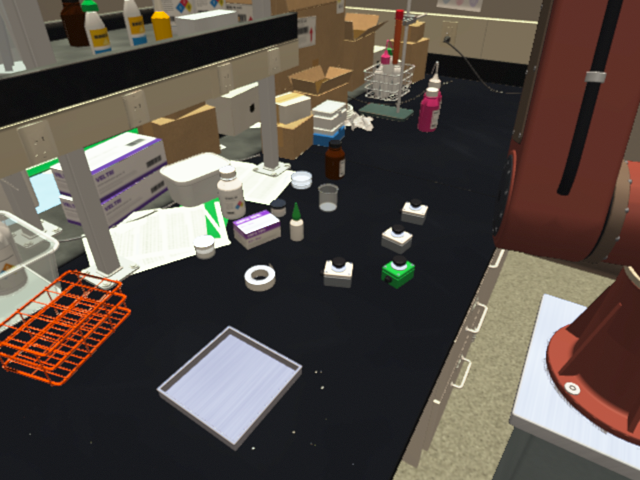

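The top view shows white-lid switches at about (311,257), (392,286) and (453,285). The look-alike green box at (341,306) is not meant. The tray is at (170,244), the tape at (275,197), the dropper at (352,189) and the beaker at (424,188). One close crop will check the choice.

Run:
```python
import cv2
a=cv2.imread("pics/top0.png"); cv2.imwrite("pics/crop1.png",cv2.resize(a[235:325,290:480],None,fx=4.2,fy=4.2,interpolation=cv2.INTER_CUBIC))
```

```text
(no output)
```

View pics/crop1.png

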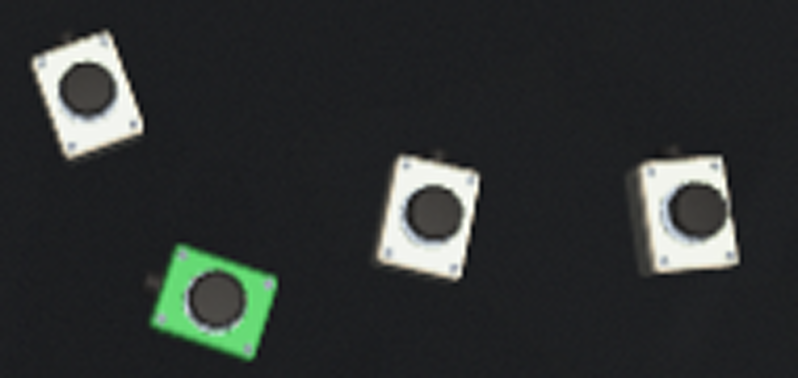

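The crop confirms three white-lid switches with keys at crop px (87,89), (434,212) and (697,211), and the green decoy at (216,300). Plugs point up in the image (+x).

```bash
cat > h.py <<'E'
import numpy as np
def ray(n,uv,z):
    d=np.load(f"{n}.npz"); T=d["pose"]; v=T[:3,:3]@np.linalg.inv(d["K"])@np.r_[uv,1.]
    return T[:3,3]+v*(z-T[2,3])/v[2]
E
python3 - <<'E'
from h import *
from scipy.spatial.transform import Rotation as R
c=lambda p:np.array(p)/4.2-0.38+[290,235]
S={"1":[(87,89),(32,58),(107,30),(143,130),(68,158)],"2":[(434,212),(398,155),(480,173),(460,280),(377,262)],"3":[(697,211),(640,163),(721,156),(739,265),(651,272)]}
for n,p in S.items():
    k=ray("top",c(p[0]),.053); q=np.array([ray("top",c(x),.034) for x in p[1:]])
    e=(q[0]+q[1]-q[2]-q[3])/2
    print(n,"key",k.round(4),"lid",q.mean(0).round(4),"len",np.linalg.norm(e).round(4),"wid",np.linalg.norm((q[0]+q[3]-q[1]-q[2])/2).round(4),"yaw",np.degrees(np.arctan2(e[1],e[0])).round(1))
t=np.array([ray("top",x,.02) for x in [(140,206),(211,208),(203,283),(127,277)]]);print(t.round(3),t.mean(0))
for n,uv,z in (("tape",(275,197),.019),("dropper",(352,189),.05),("beaker",(424,188),.03),("green",(341.0,306),.053)): print(n,ray("top",uv,z).round(3))
for uv in ((339,265),(397,231),(414,205)): print("side",ray("side",uv,.053).round(3))
from station import readout
s=readout.sense();print(R.from_rotvec(s["orientation"]).as_matrix().round(3))
E
```

```text
1 key [0.5255 0.0215 0.053 ] lid [0.5263 0.0214 0.034 ] len 0.0559 wid 0.0416 yaw 22.2
2 key [ 0.4705 -0.1558  0.053 ] lid [ 0.4699 -0.1564  0.034 ] len 0.0563 wid 0.043 yaw -10.3
3 key [ 0.4768 -0.2883  0.053 ] lid [ 0.4775 -0.2894  0.034 ] len 0.0561 wid 0.0438 yaw 6.5
[[0.628 0.412 0.02 ]
 [0.631 0.251 0.02 ]
 [0.461 0.253 0.02 ]
 [0.467 0.42  0.02 ]] [0.5465522  0.33425703 0.02      ]
tape [0.664 0.109 0.019]
dropper [ 0.68  -0.064  0.05 ]
beaker [ 0.697 -0.228  0.03 ]
green [ 0.422 -0.047  0.053]
side [0.517 0.036 0.053]
side [ 0.465 -0.138  0.053]
side [ 0.473 -0.267  0.053]
[[ 0.935  0.356 -0.   ]
 [ 0.356 -0.935  0.001]
 [ 0.    -0.001 -1.   ]]
```

Call:
move_arm([
  {"offset": [0.17,-0.043,0.06],"turn": [0,0,0]},
  {"offset": [0.17,-0.043,0.06],"turn": [0,0,0]},
  {"offset": [0.17,-0.043,0.08],"turn": [0,0,0]},
  {"offset": [0.17,-0.043,0.08],"turn": [0,0,0]},
  {"offset": [0.17,-0.043,0.09],"turn": [0,0,0]},
  {"offset": [0.17,-0.043,0.09],"turn": [0,0,0]},
  {"offset": [0.17,-0.043,0.08],"turn": [0,0,0]},
  {"offset": [0.17,-0.043,0.06],"turn": [0,0,0]},
], gripper=-1)

```text
clock: 1.1
eef_pos: [0.4746, -0.288, 0.0801]
orientation: [-3.089, -0.568, 0.001]
force: [0.1, 0.3, 0.5]
gripper_width: 0.0001
grasp_force: 0.0
```

```bash
cat > go.py <<'E'
import sys,numpy as np
from station import readout
from scipy.spatial.transform import Rotation as R
s=readout.sense(); M=R.from_rotvec(s["orientation"])
t=np.array(list(map(float,sys.argv[1:4]))); d=M.inv().apply(t-s["eef_pos"])/.25
y=np.degrees(np.arctan2(*M.as_matrix()[[1,0],0]))
print("t",round(s["clock"],2),"pos",np.round(s["eef_pos"],4),"yaw",y.round(2),"F",np.round(s["force"],1),"w",round(float(s["gripper_width"]),4),"total norm offset",d.round(3))
if len(sys.argv)>4: print("turn z total",((y-float(sys.argv[4]))/360).round(4))
E
python3 go.py .4768 -.2883 .0555
```

```text
t 1.1 pos [ 0.4746 -0.288   0.0801] yaw 20.84 F [0.1 0.3 0.5] w 0.0001 total norm offset [0.008 0.004 0.098]
```

Call:
move_arm([
  {"offset": [0.004,0.002,0.02]},
  {"offset": [0.004,0.002,0.02]},
  {"offset": [0,0,0.02]},
  {"offset": [0,0,0.02]},
  {"offset": [0,0,0.012]},
  {"offset": [0,0,0.005]},
  {"offset": [0,0,0.002]},
  {"offset": [0,0,0]},
])

```text
validation failed for argument at $.in...
```

Call:
move_arm([
  {"offset": [0,0,0.002]},
  {"offset": [0,0,0.002]},
  {"offset": [0,0,0.001]},
  {"offset": [0,0,0.001]},
  {"offset": [0,0,0.001]},
  {"offset": [0,0,0.001]},
  {"offset": [0,0,0.001]},
  {"offset": [0,0,0.001]},
])

```text
validation failed for argument at $.in...
```

Turn is needed in each row.

Call:
move_arm([
  {"offset": [0.004,0.002,0.02],"turn": [0,0,0]},
  {"offset": [0.004,0.002,0.02],"turn": [0,0,0]},
  {"offset": [0,0,0.02],"turn": [0,0,0]},
  {"offset": [0,0,0.02],"turn": [0,0,0]},
  {"offset": [0,0,0.012],"turn": [0,0,0]},
  {"offset": [0,0,0.005],"turn": [0,0,0]},
  {"offset": [0,0,0.002],"turn": [0,0,0]},
  {"offset": [0,0,0],"turn": [0,0,0]},
])

```text
clock: 2.1
eef_pos: [0.4763, -0.2896, 0.0567]
orientation: [3.09, 0.568, 0.0]
force: [-0.6, -0.0, 0.5]
gripper_width: 0.0
grasp_force: 0.0
```

Call:
move_arm([
  {"offset": [0,0,0.003],"turn": [0,0,0]},
  {"offset": [0,0,0.003],"turn": [0,0,0]},
  {"offset": [0,0,0.003],"turn": [0,0,0]},
  {"offset": [0,0,0.003],"turn": [0,0,0]},
  {"offset": [0,0,0.002],"turn": [0,0,0]},
  {"offset": [0,0,0.001],"turn": [0,0,0]},
  {"offset": [0,0,0.001],"turn": [0,0,0]},
  {"offset": [0,0,0],"turn": [0,0,0]},
])

```text
clock: 3.1
eef_pos: [0.4762, -0.2895, 0.0527]
orientation: [3.09, 0.568, 0.0]
force: [-0.8, 0.0, 2.6]
gripper_width: 0.0001
grasp_force: 1.6
```

Call:
move_arm([
  {"offset": [0,0,0.001],"turn": [0,0,0]},
  {"offset": [0,0,0.001],"turn": [0,0,0]},
  {"offset": [0,0,0.001],"turn": [0,0,0]},
  {"offset": [0,0,0.001],"turn": [0,0,0]},
  {"offset": [0,0,0],"turn": [0,0,0]},
  {"offset": [0,0,0],"turn": [0,0,0]},
  {"offset": [0,0,0],"turn": [0,0,0]},
  {"offset": [0,0,0],"turn": [0,0,0]},
])

```text
clock: 4.1
eef_pos: [0.4762, -0.2895, 0.0515]
orientation: [-3.09, -0.568, 0.0]
force: [-0.3, -0.5, 5.0]
gripper_width: -0.0
grasp_force: 2.2
```

Call:
move_arm([
  {"offset": [0,0,0.001],"turn": [0,0,0]},
  {"offset": [0,0,0.001],"turn": [0,0,0]},
  {"offset": [0,0,0.001],"turn": [0,0,0]},
  {"offset": [0,0,0.001],"turn": [0,0,0]},
  {"offset": [0,0,0],"turn": [0,0,0]},
  {"offset": [0,0,0],"turn": [0,0,0]},
  {"offset": [0,0,0],"turn": [0,0,0]},
  {"offset": [0,0,0],"turn": [0,0,0]},
])

```text
clock: 5.1
eef_pos: [0.4762, -0.2895, 0.0505]
orientation: [-3.09, -0.568, 0.0]
force: [-0.4, 2.1, 2.6]
gripper_width: 0.0002
grasp_force: 1.5
```

Call:
move_arm([
  {"offset": [0,0,0.001],"turn": [0,0,0]},
  {"offset": [0,0,0.001],"turn": [0,0,0]},
  {"offset": [0,0,0.001],"turn": [0,0,0]},
  {"offset": [0,0,0.001],"turn": [0,0,0]},
  {"offset": [0,0,0],"turn": [0,0,0]},
  {"offset": [0,0,0],"turn": [0,0,0]},
  {"offset": [0,0,0],"turn": [0,0,0]},
  {"offset": [0,0,0],"turn": [0,0,0]},
])

```text
clock: 6.1
eef_pos: [0.4761, -0.2895, 0.0496]
orientation: [-3.09, -0.568, 0.0]
force: [-0.4, 0.1, 0.8]
gripper_width: -0.0001
grasp_force: 0.5
```

Call:
move_arm([
  {"offset": [0,0,0.001],"turn": [0,0,0]},
  {"offset": [0,0,0.001],"turn": [0,0,0]},
  {"offset": [0,0,0.001],"turn": [0,0,0]},
  {"offset": [0,0,0],"turn": [0,0,0]},
  {"offset": [0,0,0],"turn": [0,0,0]},
  {"offset": [0,0,0],"turn": [0,0,0]},
  {"offset": [0,0,0],"turn": [0,0,0]},
  {"offset": [0,0,0],"turn": [0,0,0]},
])

```text
clock: 7.1
eef_pos: [0.4762, -0.2895, 0.0488]
orientation: [3.09, 0.568, 0.0]
force: [-1.0, -0.8, -0.3]
gripper_width: -0.0
grasp_force: 0.0
```

Call:
move_arm([
  {"offset": [0,0,0.001],"turn": [0,0,0]},
  {"offset": [0,0,0.001],"turn": [0,0,0]},
  {"offset": [0,0,0.001],"turn": [0,0,0]},
  {"offset": [0,0,0],"turn": [0,0,0]},
  {"offset": [0,0,0],"turn": [0,0,0]},
  {"offset": [0,0,0],"turn": [0,0,0]},
  {"offset": [0,0,0],"turn": [0,0,0]},
  {"offset": [0,0,0],"turn": [0,0,0]},
])

```text
clock: 8.1
eef_pos: [0.4762, -0.2895, 0.0481]
orientation: [3.09, 0.568, 0.0]
force: [-0.2, -0.2, 0.4]
gripper_width: -0.0001
grasp_force: 0.0
```

Call:
move_arm([
  {"offset": [0,0,-0.08],"turn": [0,0,0]},
  {"offset": [0.034,-0.1,0],"turn": [0,0,0]},
  {"offset": [0.034,-0.1,0],"turn": [0,0,0]},
  {"offset": [0.034,-0.1,0],"turn": [0,0,0]},
  {"offset": [0.034,-0.1,0],"turn": [0,0,0]},
  {"offset": [0.033,-0.108,0.01],"turn": [0,0,0]},
  {"offset": [0,0,0.035],"turn": [0,0,0]},
  {"offset": [0,0,0.007],"turn": [0,0,0]},
])

```text
clock: 9.1
eef_pos: [0.4704, -0.156, 0.0546]
orientation: [-3.09, -0.569, 0.001]
force: [-0.6, -0.4, -0.2]
gripper_width: 0.0
grasp_force: 0.0
```

Call:
move_arm([
  {"offset": [0,0,0.002],"turn": [0,0,0]},
  {"offset": [0,0,0.002],"turn": [0,0,0]},
  {"offset": [0,0,0.002],"turn": [0,0,0]},
  {"offset": [0,0,0.001],"turn": [0,0,0]},
  {"offset": [0,0,0.001],"turn": [0,0,0]},
  {"offset": [0,0,0.001],"turn": [0,0,0]},
  {"offset": [0,0,0.001],"turn": [0,0,0]},
  {"offset": [0,0,0],"turn": [0,0,0]},
])

```text
clock: 10.1
eef_pos: [0.4705, -0.1559, 0.0527]
orientation: [3.09, 0.568, 0.0]
force: [-0.4, -0.0, 3.8]
gripper_width: -0.0
grasp_force: 1.7
```

Call:
move_arm([
  {"offset": [0,0,0.001],"turn": [0,0,0]},
  {"offset": [0,0,0.001],"turn": [0,0,0]},
  {"offset": [0,0,0.001],"turn": [0,0,0]},
  {"offset": [0,0,0],"turn": [0,0,0]},
  {"offset": [0,0,0],"turn": [0,0,0]},
  {"offset": [0,0,0],"turn": [0,0,0]},
  {"offset": [0,0,0],"turn": [0,0,0]},
  {"offset": [0,0,0],"turn": [0,0,0]},
])

```text
clock: 11.1
eef_pos: [0.4705, -0.1558, 0.0518]
orientation: [3.09, 0.568, 0.0]
force: [-1.4, -0.6, 3.9]
gripper_width: 0.0002
grasp_force: 2.0
```

Call:
move_arm([
  {"offset": [0,0,0.001],"turn": [0,0,0]},
  {"offset": [0,0,0.001],"turn": [0,0,0]},
  {"offset": [0,0,0.001],"turn": [0,0,0]},
  {"offset": [0,0,0],"turn": [0,0,0]},
  {"offset": [0,0,0],"turn": [0,0,0]},
  {"offset": [0,0,0],"turn": [0,0,0]},
  {"offset": [0,0,0],"turn": [0,0,0]},
  {"offset": [0,0,0],"turn": [0,0,0]},
])

```text
clock: 12.1
eef_pos: [0.4705, -0.1558, 0.0511]
orientation: [3.09, 0.568, 0.0]
force: [-0.6, -1.8, 2.6]
gripper_width: 0.0001
grasp_force: 1.3
```

Call:
move_arm([
  {"offset": [0,0,0.001],"turn": [0,0,0]},
  {"offset": [0,0,0.001],"turn": [0,0,0]},
  {"offset": [0,0,0.001],"turn": [0,0,0]},
  {"offset": [0,0,0],"turn": [0,0,0]},
  {"offset": [0,0,0],"turn": [0,0,0]},
  {"offset": [0,0,0],"turn": [0,0,0]},
  {"offset": [0,0,0],"turn": [0,0,0]},
  {"offset": [0,0,0],"turn": [0,0,0]},
])

```text
clock: 13.1
eef_pos: [0.4705, -0.1558, 0.0503]
orientation: [3.09, 0.568, 0.0]
force: [-0.8, 0.1, 0.2]
gripper_width: 0.0001
grasp_force: 0.0
```

Call:
move_arm([
  {"offset": [0,0,0.001],"turn": [0,0,0]},
  {"offset": [0,0,0.001],"turn": [0,0,0]},
  {"offset": [0,0,0],"turn": [0,0,0]},
  {"offset": [0,0,0],"turn": [0,0,0]},
  {"offset": [0,0,0],"turn": [0,0,0]},
  {"offset": [0,0,0],"turn": [0,0,0]},
  {"offset": [0,0,0],"turn": [0,0,0]},
  {"offset": [0,0,0],"turn": [0,0,0]},
])

```text
clock: 14.1
eef_pos: [0.4705, -0.1558, 0.0498]
orientation: [-3.09, -0.568, 0.0]
force: [-0.5, -0.2, -0.1]
gripper_width: -0.0001
grasp_force: 0.0
```

Call:
move_arm([
  {"offset": [0,0,-0.08],"turn": [0,0,0]},
  {"offset": [0.092,-0.117,0],"turn": [0,0,0]},
  {"offset": [0.092,-0.117,0],"turn": [0,0,0]},
  {"offset": [0.092,-0.117,0],"turn": [0,0,0]},
  {"offset": [0.092,-0.117,0],"turn": [0,0,0]},
  {"offset": [0.09,-0.117,0.01],"turn": [0,0,0]},
  {"offset": [0,0,0.035],"turn": [0,0,0]},
  {"offset": [0,0,0.014],"turn": [0,0,0]},
])

```text
clock: 15.1
eef_pos: [0.5248, 0.0214, 0.0544]
orientation: [-3.09, -0.569, 0.002]
force: [-0.7, -0.6, -0.7]
gripper_width: -0.0
grasp_force: 0.0
```

Call:
move_arm([
  {"offset": [0,0,0.002],"turn": [0,0,0]},
  {"offset": [0,0,0.002],"turn": [0,0,0]},
  {"offset": [0,0,0.001],"turn": [0,0,0]},
  {"offset": [0,0,0.001],"turn": [0,0,0]},
  {"offset": [0,0,0.001],"turn": [0,0,0]},
  {"offset": [0,0,0.001],"turn": [0,0,0]},
  {"offset": [0,0,0],"turn": [0,0,0]},
  {"offset": [0,0,0],"turn": [0,0,0]},
])

```text
clock: 16.1
eef_pos: [0.5255, 0.0216, 0.0531]
orientation: [3.09, 0.568, 0.0]
force: [-0.3, -0.0, 2.1]
gripper_width: 0.0002
grasp_force: 1.1
```

Call:
move_arm([
  {"offset": [0,0,0.001],"turn": [0,0,0]},
  {"offset": [0,0,0.001],"turn": [0,0,0]},
  {"offset": [0,0,0.001],"turn": [0,0,0]},
  {"offset": [0,0,0.001],"turn": [0,0,0]},
  {"offset": [0,0,0],"turn": [0,0,0]},
  {"offset": [0,0,0],"turn": [0,0,0]},
  {"offset": [0,0,0],"turn": [0,0,0]},
  {"offset": [0,0,0],"turn": [0,0,0]},
])

```text
clock: 17.1
eef_pos: [0.5255, 0.0216, 0.0524]
orientation: [3.09, 0.568, 0.0]
force: [-2.2, 0.6, 8.0]
gripper_width: 0.0001
grasp_force: 3.9
```

Call:
move_arm([
  {"offset": [0,0,0.001],"turn": [0,0,0]},
  {"offset": [0,0,0.001],"turn": [0,0,0]},
  {"offset": [0,0,0.001],"turn": [0,0,0]},
  {"offset": [0,0,0.001],"turn": [0,0,0]},
  {"offset": [0,0,0],"turn": [0,0,0]},
  {"offset": [0,0,0],"turn": [0,0,0]},
  {"offset": [0,0,0],"turn": [0,0,0]},
  {"offset": [0,0,0],"turn": [0,0,0]},
])

```text
clock: 18.1
eef_pos: [0.5255, 0.0216, 0.0516]
orientation: [3.09, 0.568, 0.001]
force: [-2.9, 0.6, 10.9]
gripper_width: 0.0001
grasp_force: 5.3
```

Call:
move_arm([
  {"offset": [0,0,0.001],"turn": [0,0,0]},
  {"offset": [0,0,0.001],"turn": [0,0,0]},
  {"offset": [0,0,0.001],"turn": [0,0,0]},
  {"offset": [0,0,0],"turn": [0,0,0]},
  {"offset": [0,0,0],"turn": [0,0,0]},
  {"offset": [0,0,0],"turn": [0,0,0]},
  {"offset": [0,0,0],"turn": [0,0,0]},
  {"offset": [0,0,0],"turn": [0,0,0]},
])

```text
clock: 19.1
eef_pos: [0.5255, 0.0216, 0.0509]
orientation: [3.09, 0.568, 0.001]
force: [-3.3, -0.3, 11.0]
gripper_width: 0.0001
grasp_force: 5.4
```

Call:
move_arm([
  {"offset": [0,0,0.001],"turn": [0,0,0]},
  {"offset": [0,0,0.001],"turn": [0,0,0]},
  {"offset": [0,0,0.001],"turn": [0,0,0]},
  {"offset": [0,0,0],"turn": [0,0,0]},
  {"offset": [0,0,0],"turn": [0,0,0]},
  {"offset": [0,0,0],"turn": [0,0,0]},
  {"offset": [0,0,0],"turn": [0,0,0]},
  {"offset": [0,0,0],"turn": [0,0,0]},
])

```text
clock: 20.1
eef_pos: [0.5255, 0.0216, 0.0501]
orientation: [3.09, 0.568, 0.0]
force: [-3.9, -0.4, 9.4]
gripper_width: 0.0002
grasp_force: 4.8
```

Call:
move_arm([
  {"offset": [0,0,0.001],"turn": [0,0,0]},
  {"offset": [0,0,0.001],"turn": [0,0,0]},
  {"offset": [0,0,0.001],"turn": [0,0,0]},
  {"offset": [0,0,0],"turn": [0,0,0]},
  {"offset": [0,0,0],"turn": [0,0,0]},
  {"offset": [0,0,0],"turn": [0,0,0]},
  {"offset": [0,0,0],"turn": [0,0,0]},
  {"offset": [0,0,0],"turn": [0,0,0]},
])

```text
clock: 21.1
eef_pos: [0.5255, 0.0216, 0.0491]
orientation: [3.09, 0.568, 0.0]
force: [-1.4, 0.3, 6.3]
gripper_width: 0.0001
grasp_force: 3.5
```

Call:
move_arm([
  {"offset": [0,0,0.001],"turn": [0,0,0]},
  {"offset": [0,0,0.001],"turn": [0,0,0]},
  {"offset": [0,0,0.001],"turn": [0,0,0]},
  {"offset": [0,0,0],"turn": [0,0,0]},
  {"offset": [0,0,0],"turn": [0,0,0]},
  {"offset": [0,0,0],"turn": [0,0,0]},
  {"offset": [0,0,0],"turn": [0,0,0]},
  {"offset": [0,0,0],"turn": [0,0,0]},
])

```text
clock: 22.1
eef_pos: [0.5255, 0.0216, 0.0481]
orientation: [3.09, 0.568, -0.0]
force: [-0.6, 0.3, 2.7]
gripper_width: 0.0001
grasp_force: 1.6
```

Call:
move_arm([
  {"offset": [0,0,0.001],"turn": [0,0,0]},
  {"offset": [0,0,0.001],"turn": [0,0,0]},
  {"offset": [0,0,0],"turn": [0,0,0]},
  {"offset": [0,0,0],"turn": [0,0,0]},
  {"offset": [0,0,0],"turn": [0,0,0]},
  {"offset": [0,0,0],"turn": [0,0,0]},
  {"offset": [0,0,0],"turn": [0,0,0]},
  {"offset": [0,0,0],"turn": [0,0,0]},
])

```text
clock: 23.1
eef_pos: [0.5255, 0.0217, 0.0476]
orientation: [-3.09, -0.568, -0.0]
force: [0.2, -0.2, 1.2]
gripper_width: -0.0
grasp_force: 0.6
```

Call:
move_arm([
  {"offset": [0,0,0.001],"turn": [0,0,0]},
  {"offset": [0,0,0.001],"turn": [0,0,0]},
  {"offset": [0,0,0.001],"turn": [0,0,0]},
  {"offset": [0,0,0],"turn": [0,0,0]},
  {"offset": [0,0,0],"turn": [0,0,0]},
  {"offset": [0,0,0],"turn": [0,0,0]},
  {"offset": [0,0,0],"turn": [0,0,0]},
  {"offset": [0,0,0],"turn": [0,0,0]},
])

```text
clock: 24.1
eef_pos: [0.5255, 0.0216, 0.0468]
orientation: [-3.09, -0.568, -0.0]
force: [0.1, 0.5, 0.1]
gripper_width: 0.0002
grasp_force: 0.0
```

Call:
move_arm([
  {"offset": [0,0,0.001],"turn": [0,0,0]},
  {"offset": [0,0,0.001],"turn": [0,0,0]},
  {"offset": [0,0,0],"turn": [0,0,0]},
  {"offset": [0,0,0],"turn": [0,0,0]},
  {"offset": [0,0,0],"turn": [0,0,0]},
  {"offset": [0,0,0],"turn": [0,0,0]},
  {"offset": [0,0,0],"turn": [0,0,0]},
  {"offset": [0,0,0],"turn": [0,0,0]},
])

```text
clock: 25.1
eef_pos: [0.5255, 0.0216, 0.0463]
orientation: [3.09, 0.568, 0.0]
force: [0.4, 0.9, 0.2]
gripper_width: 0.0001
grasp_force: 0.0
```

Switch 1 at (0.526, 0.022) is the stiff one, with a peak of about 11 N against about 4–5 N for the others. I'll lift, open the gripper and look.

Call:
move_arm([
  {"offset": [0,0,-0.06],"turn": [0,0,0]},
  {"offset": [0,0,-0.08],"turn": [0,0,-0.002]},
  {"offset": [0,0,-0.08],"turn": [0,0,-0.002]},
  {"offset": [0,0,-0.07],"turn": [0,0,0]},
  {"offset": [0,0,-0.03],"turn": [0,0,0]},
  {"offset": [0,0,0],"turn": [0,0,0]},
  {"offset": [0,0,0],"turn": [0,0,0]},
  {"offset": [0,0,0],"turn": [0,0,0]},
], gripper=1)

```text
clock: 26.1
eef_pos: [0.525, 0.0217, 0.1257]
orientation: [-3.082, -0.607, 0.002]
force: [-0.9, 0.1, -0.1]
gripper_width: 0.0855
grasp_force: 0.0
```

```bash
python3 go.py .5263 .0214 .004 22.2
python3 - <<'E'
from station import readout, snapshot
import cv2, numpy as np
s=readout.sense()
w=snapshot("wrist"); np.savez("wrist.npz",K=w["K"],he=w["hand_eye"],p=s["eef_pos"],o=s["orientation"])
a=snapshot("side")["img"][190:290,310:440]; a=cv2.resize(a,None,fx=4.6,fy=4.6,interpolation=cv2.INTER_CUBIC)
cv2.imwrite("pics/side1.png",a[:,:,::-1]); cv2.imwrite("pics/wrist1.png",w["img"][:,:,::-1])
E
```

```text
t 26.1 pos [0.525  0.0217 0.1257] yaw 22.28 F [-0.9  0.1 -0.1] w 0.0855 total norm offset [0.005 0.003 0.487]
turn z total 0.0002
```

View pics/side1.png

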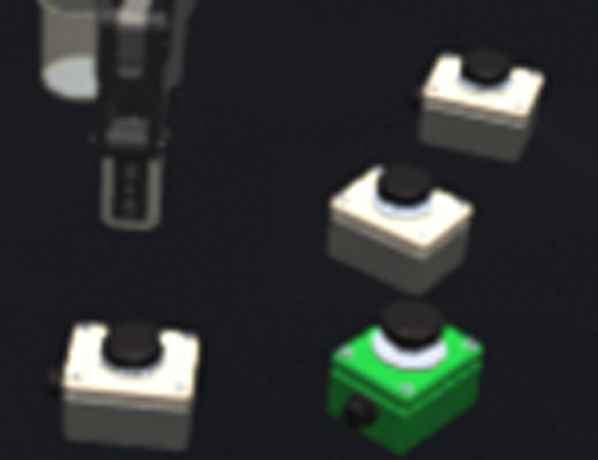

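View pics/wrist1.png

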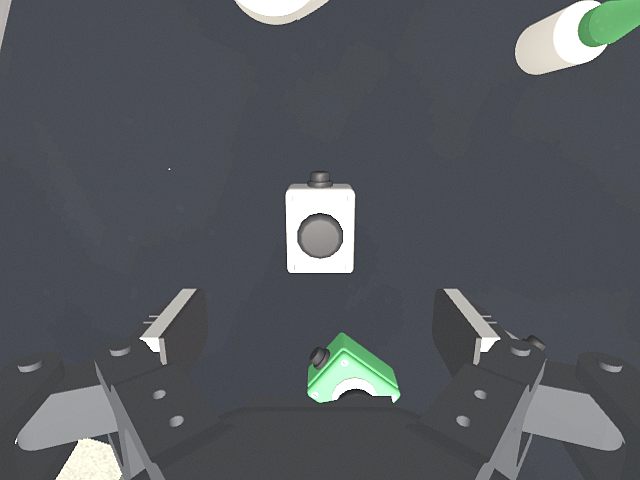

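Compared with the unpressed green key, all three white-lid keys sit low on their lids, at crop px (487,67), (405,187) and (132,345), so they are latched. In the wrist view the stiff switch, lid at (320,229), is square between the fingers. I'll descend.

Call:
move_arm([
  {"offset": [0.005,0.001,0.08],"turn": [0,0,0]},
  {"offset": [0,0,0.09],"turn": [0,0,0]},
  {"offset": [0,0,0.09],"turn": [0,0,0]},
  {"offset": [0,0,0.09],"turn": [0,0,0]},
  {"offset": [0,0,0.07],"turn": [0,0,0]},
  {"offset": [0,0,0.04],"turn": [0,0,0]},
  {"offset": [0,0,0.02],"turn": [0,0,0]},
  {"offset": [0,0,0],"turn": [0,0,0]},
])

```text
clock: 27.2
eef_pos: [0.5268, 0.0219, 0.0064]
orientation: [-3.082, -0.607, -0.0]
force: [-0.1, 0.4, -0.0]
gripper_width: 0.0854
grasp_force: 0.0
```

Call:
move_arm([
  {"offset": [0,0,0],"turn": [0,0,0]},
  {"offset": [0,0,0],"turn": [0,0,0]},
  {"offset": [0,0,0],"turn": [0,0,0]},
  {"offset": [0,0,0],"turn": [0,0,0]},
  {"offset": [0,0,0],"turn": [0,0,0]},
  {"offset": [0,0,0],"turn": [0,0,0]},
  {"offset": [0,0,0],"turn": [0,0,0]},
  {"offset": [0,0,0],"turn": [0,0,0]},
], gripper=0, grip_force=25)

```text
clock: 28.2
eef_pos: [0.527, 0.0219, 0.0068]
orientation: [3.082, 0.607, 0.001]
force: [-1.3, -0.8, 5.7]
gripper_width: 0.0433
grasp_force: 26.0
```

Call:
move_arm([
  {"offset": [0,0,0],"turn": [0,0,0]},
  {"offset": [0,0,0],"turn": [0,0,0]},
  {"offset": [0,0,-0.01],"turn": [0,0,0]},
  {"offset": [0,0,-0.03],"turn": [0,0,0]},
  {"offset": [0,0,-0.05],"turn": [0,0,0]},
  {"offset": [0,0,-0.06],"turn": [0,0,0]},
  {"offset": [0,0,-0.06],"turn": [0,0,0]},
  {"offset": [0,0,-0.03],"turn": [0,0,0]},
], gripper=-0.3, grip_force=35)

```text
clock: 29.2
eef_pos: [0.5274, 0.0218, 0.0678]
orientation: [3.082, 0.607, 0.003]
force: [0.3, -0.1, -2.1]
gripper_width: 0.0436
grasp_force: 36.2
```

Call:
move_arm([
  {"offset": [0.03,-0.07,0],"turn": [0,0,0]},
  {"offset": [0.06,-0.13,0],"turn": [0,0,0]},
  {"offset": [0.08,-0.17,0],"turn": [0,0,0]},
  {"offset": [0.1,-0.2,0],"turn": [0,0,0]},
  {"offset": [0.1,-0.2,0],"turn": [0,0,0]},
  {"offset": [0.08,-0.17,0],"turn": [0,0,0]},
  {"offset": [0.06,-0.12,0],"turn": [0,0,0]},
  {"offset": [0.03,-0.067,0],"turn": [0,0,0]},
])

```text
clock: 30.2
eef_pos: [0.5485, 0.3247, 0.0657]
orientation: [-3.064, -0.644, 0.005]
force: [-0.4, -0.0, -1.8]
gripper_width: 0.0436
grasp_force: 36.3
```

```bash
python3 go.py .545 .334 .0098
python3 - <<'E'
from station import snapshot
import cv2
a=snapshot("side")["img"][200:460,100:440]; cv2.imwrite("pics/side2.png",cv2.resize(a,None,fx=2.2,fy=2.2)[:,:,::-1])
E
```

```text
t 30.2 pos [0.5485 0.3247 0.0657] yaw 23.73 F [-0.4 -0.  -1.8] w 0.0436 total norm offset [ 0.003 -0.037  0.224]
```

View pics/side2.png

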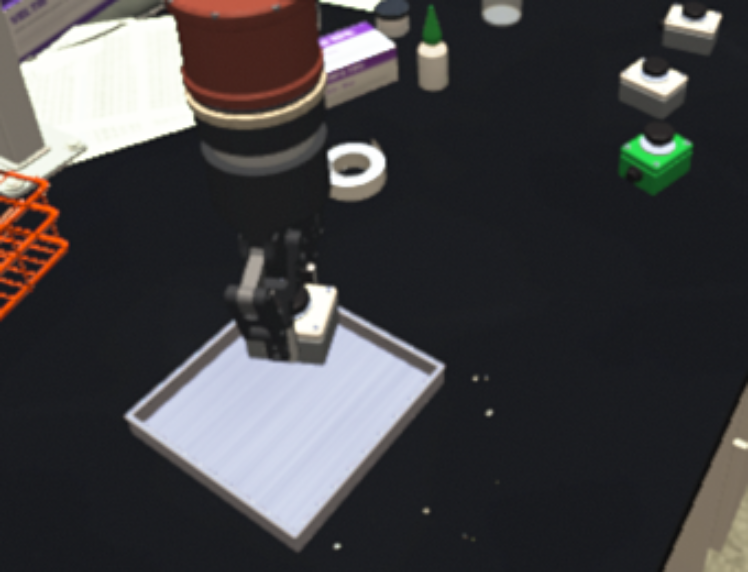

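The side crop shows the switch held upright over the tray. The tray corners are at crop px (125,418), (298,548) and (445,368). I'll check the tray centre against this second view.

Run:
```python
from h import *
p=[ray("side",np.array(c)/2.2+[100,200],.02) for c in [(125,416),(298,541),(445,368)]]
print(np.round(p,3),((p[0]+p[2])/2).round(3))
```

```text
[[0.63  0.415 0.02 ]
 [0.467 0.425 0.02 ]
 [0.46  0.265 0.02 ]] [0.545 0.34  0.02 ]
```

Call:
move_arm([
  {"offset": [0,-0.01,0],"turn": [0,0,0]},
  {"offset": [0,0,0.03],"turn": [0,0,0]},
  {"offset": [0,0,0.04],"turn": [0,0,0]},
  {"offset": [0,0,0.05],"turn": [0,0,0]},
  {"offset": [0,0,0.04],"turn": [0,0,0]},
  {"offset": [0,0,0.02],"turn": [0,0,0]},
  {"offset": [0,0,0.01],"turn": [0,0,0]},
  {"offset": [0,0,0],"turn": [0,0,0]},
])

```text
clock: 31.25
eef_pos: [0.5488, 0.3242, 0.019]
orientation: [-3.064, -0.642, 0.004]
force: [0.9, 0.1, -2.8]
gripper_width: 0.0434
grasp_force: 36.3
```

Call:
move_arm([
  {"offset": [0.003,-0.025,0],"turn": [0,0,0]},
  {"offset": [0.003,-0.029,0],"turn": [0,0,0]},
  {"offset": [0,0,0.008],"turn": [0,0,0]},
  {"offset": [0,0,0.007],"turn": [0,0,0]},
  {"offset": [0,0,0.005],"turn": [0,0,0]},
  {"offset": [0,0,0.003],"turn": [0,0,0]},
  {"offset": [0,0,0.002],"turn": [0,0,0]},
  {"offset": [0,0,0],"turn": [0,0,0]},
])

```text
clock: 32.25
eef_pos: [0.5469, 0.332, 0.0128]
orientation: [-3.056, -0.656, 0.006]
force: [-0.2, -0.4, -2.3]
gripper_width: 0.0434
grasp_force: 36.3
```

Call:
move_arm([
  {"offset": [0,0,0.001],"turn": [0,0,0]},
  {"offset": [0,0,0.001],"turn": [0,0,0]},
  {"offset": [0,0,0.001],"turn": [0,0,0]},
  {"offset": [0,0,0.001],"turn": [0,0,0]},
  {"offset": [0,0,0.001],"turn": [0,0,0]},
  {"offset": [0,0,0],"turn": [0,0,0]},
  {"offset": [0,0,0],"turn": [0,0,0]},
  {"offset": [0,0,0],"turn": [0,0,0]},
])

```text
clock: 33.25
eef_pos: [0.5469, 0.3321, 0.0116]
orientation: [-3.056, -0.656, 0.006]
force: [0.3, 0.5, -2.1]
gripper_width: 0.0433
grasp_force: 36.3
```

Call:
move_arm([
  {"offset": [0,0,0.001],"turn": [0,0,0]},
  {"offset": [0,0,0.001],"turn": [0,0,0]},
  {"offset": [0,0,0.001],"turn": [0,0,0]},
  {"offset": [0,0,0.001],"turn": [0,0,0]},
  {"offset": [0,0,0.001],"turn": [0,0,0]},
  {"offset": [0,0,0],"turn": [0,0,0]},
  {"offset": [0,0,0],"turn": [0,0,0]},
  {"offset": [0,0,0],"turn": [0,0,0]},
])

```text
clock: 34.25
eef_pos: [0.5469, 0.3321, 0.0104]
orientation: [-3.056, -0.656, 0.005]
force: [0.6, -0.2, -2.0]
gripper_width: 0.043
grasp_force: 36.3
```

Call:
move_arm([
  {"offset": [0,0,0.001],"turn": [0,0,0]},
  {"offset": [0,0,0.001],"turn": [0,0,0]},
  {"offset": [0,0,0.001],"turn": [0,0,0]},
  {"offset": [0,0,0],"turn": [0,0,0]},
  {"offset": [0,0,0],"turn": [0,0,0]},
  {"offset": [0,0,0],"turn": [0,0,0]},
  {"offset": [0,0,0],"turn": [0,0,0]},
  {"offset": [0,0,0],"turn": [0,0,0]},
])

```text
clock: 35.25
eef_pos: [0.547, 0.3321, 0.0101]
orientation: [-3.056, -0.656, 0.005]
force: [-3.1, -0.2, 5.1]
gripper_width: 0.0437
grasp_force: 37.3
```

Contact with the tray floor. I'll release partway, then rise.

Call:
move_arm([
  {"offset": [0,0,0],"turn": [0,0,0]},
  {"offset": [0,0,0],"turn": [0,0,0]},
  {"offset": [0,0,0],"turn": [0,0,0]},
  {"offset": [0,0,0],"turn": [0,0,0]},
  {"offset": [0,0,0],"turn": [0,0,0]},
  {"offset": [0,0,0],"turn": [0,0,0]},
  {"offset": [0,0,0],"turn": [0,0,0]},
  {"offset": [0,0,0],"turn": [0,0,0]},
], gripper=0.5)

```text
clock: 36.25
eef_pos: [0.5469, 0.3321, 0.0096]
orientation: [-3.056, -0.656, 0.006]
force: [0.5, 0.1, 0.4]
gripper_width: 0.0641
grasp_force: 0.0
```

Call:
move_arm([
  {"offset": [0,0,-0.03],"turn": [0,0,0]},
  {"offset": [0,0,-0.06],"turn": [0,0,0]},
  {"offset": [0,0,-0.08],"turn": [0,0,0]},
  {"offset": [0,0,-0.1],"turn": [0,0,0]},
  {"offset": [0,0,-0.1],"turn": [0,0,0]},
  {"offset": [0,0,-0.1],"turn": [0,0,0]},
  {"offset": [0,0,-0.08],"turn": [0,0,0]},
  {"offset": [0,0,-0.04],"turn": [0,0,0]},
])

```text
clock: 37.25
eef_pos: [0.5486, 0.3301, 0.1594]
orientation: [-3.055, -0.656, 0.001]
force: [0.6, 0.5, 0.7]
gripper_width: 0.0643
grasp_force: 0.0
```

```bash
python3 go.py .545 .334 .0098
python3 - <<'E'
from station import snapshot
import cv2
a=snapshot("side")["img"][180:460,100:440]; cv2.imwrite("pics/side3.png",cv2.resize(a,None,fx=2.1,fy=2.1)[:,:,::-1])
E
```

```text
t 37.25 pos [0.5486 0.3301 0.1594] yaw 24.24 F [0.6 0.5 0.7] w 0.0643 total norm offset [-0.008 -0.01   0.599]
```

View pics/side3.png

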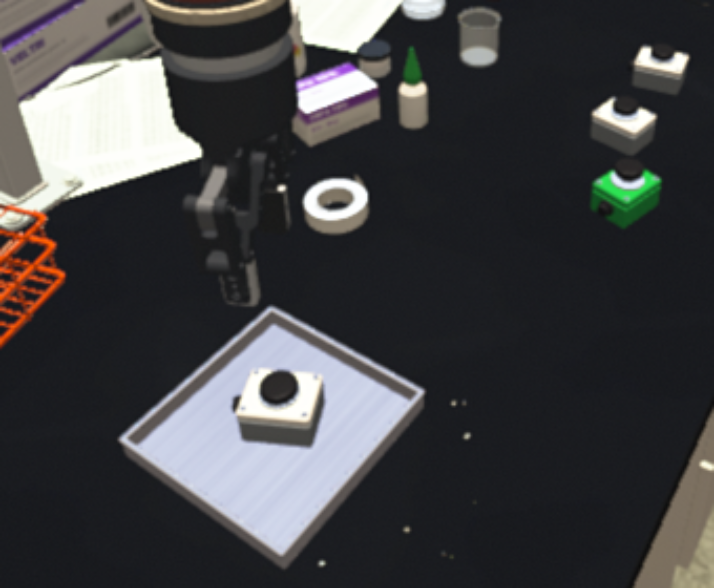

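The switch sits upright near the middle of the tray at crop px (280,405). The two good ones, with keys down, and the bystanders are undisturbed, and the gripper is clear.

```bash
python3 -c "
from station import workorder; print(workorder.finish_job())"
```

```text
the job is handed in; nothing more can be done
None
```

The job is handed in: all three switches clicked and stayed down, with no force reading above about 11 N, and the stiff one (about 11 N against 4–5 N) stands upright on the tray floor, with the two good ones left where they stood.

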